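# Roll the lens tube onto the beam line

## Task

Roll the longer of the two metal lens tubes sideways across the board, by pushing with the fingertips on top of it, until it lies along the white line with its bore in line between the laser barrel and the target disc; let go and leave it at rest there. Touch the tube only on its upper third (do not push it from lower down, pinch it or pick it up), and leave the short tube, the bottle and the screwdriver where they are.

Things in the scene. Friction and masses are not known exactly. Their poses are not given: they have to be found in the camera images.
- long_tube: The tube to roll: metal, 40 mm in diameter, 110 mm long, 0.14 to 0.28 kg, lying on the board 62 to 92 mm to one or other side of the white line, about parallel. Origin on its axis, midway; x along the tube, y and z turn as it rolls. It rolls without slipping; the rubber soon stops it and it stays put. A tip pressing lightly (2 to 8 N) on top drives it half as far as the tip goes: use several strokes.
- short_tube: Bystander: a tube of the same look and 40 mm diameter, but 65 mm long, lying on the board on the other side of the white line, 62 to 92 mm from it. Origin at its centre. It rolls easily; leave it alone.
- board: Fixed plate with a dark rubber face, 320 mm (x) by 300 mm (y), 8 mm thick, on the table. Origin: centre of its underside. A thin white line runs along its x axis through the middle (y = 0). On the line stand, fixed, a laser barrel at the +x end (from x = +91 mm outwards, up to 45 mm above the table) and a round target disc at the -x end (from x = -101 mm outwards, up to 48 mm).
- mark (a point): The middle of the beam: the point on the board's centre 28 mm above its underside, where the centre of the long tube should come to lie. Axes as the board's: x along the beam and the white line, y across it (the direction of rolling), z up.
- oil_bottle: Bystander: small amber bottle with black cap, 40 mm in diameter, 75 mm high, standing on the table just off the +y edge of the board. Origin at the centre of its underside.
- driver: Bystander: screwdriver with orange handle, 170 mm long, lying on the table just off the -y edge of the board. Origin at the underside, near its middle.
Mind the look-alikes: they are no part of the job. Leave any green, pink or turquoise look-alike of the long_tube alone.

How it is judged:
By the outcome, as a careful person would: the job done as asked, in the order asked, and still so for the second after the job is handed in, with the robot touching nothing.
It also fails if it takes over 48 s, if anything falls off the work surface, if the arm or the gripper's body presses on something with over 40 N, if the wrist force passes 120 N, or if a joint passes its speed limit or range.

## Robot

A 6-joint arm with a two-finger parallel gripper is mounted at the origin on the work surface. World frame = base frame: x ahead of the robot, y to its left, z up, the work surface at z = 0. Lengths are in m, angles in rad, forces in N, time in s.
With the tool pointing down it reaches from about 0.35 to 0.975 m from the base axis. Payload 4.9 kg.
Tool frame: the origin (TCP) lies midway between the tips of the shut fingers; the grasp point (between the pads) lies 19 mm behind it; z points along the fingers, y is the line along which they close (so a half turn about z gives the same grasp; the last joint's range is limited). The gripper opens to 85 mm and grips with 20 to 120 N. Pads are 22 mm wide; open, the fingers measure 114 mm over their backs; the gripper's body (76 mm by 85 mm) begins 54 mm behind the grasp point. The pads swing forward as they close: fully open they stand 13 mm farther back than shut.
Start: joints at [-1.271, 0.053, 1.613, -0, 1.476, -0.119], TCP at [0.254, -0.571, 0.231] pointing down, gripper open.
Joint ranges: [-3.01, 3.01], [-1.01, 2.22], [0.06, 2.58], [-1.02, 4.17], [0.09, 2.62], [-3.14, 3.14]. Speed limits (rad/s): [2.57, 2.57, 3.14, 3.14, 3.14, 3.14].

## Interface

Orientations are given as a unit quaternion [w, x, y, z].
In Python, from plant import state, grab_frame, job_done, cut_out, place_of gives the robot as it stands.
- The arm moves only by the tool jog_arm, never from a script. Its argument "motion" is text: rows parted by semicolons, each of 7 numbers parted by spaces: the opening in per cent of the stroke, from 0 (shut) to 100 (fully open), then the shift along the tool's x, y, z as a fraction of full scale, then the turn, a rotation vector about the tool's x, y, z as a fraction of full scale. A call has exactly 5 rows; each row is the pose to reach, as a shift and turn from the pose commanded when the call began, along the tool's axes at that moment; what a row does not reach only later rows make up. Full scale, the value 1, is 50 cm for a shift and 1.5 rad for a turn. A row lasts 1/8 s, in which the tool goes at most 62.5 mm and 10.7 degrees, less where a joint would pass 70% of its speed; a pose out of reach is approached as far as the arm can. A call with a number of a shift or a turn outside -1 to 1 is refused whole. A call with a gripper value outside its range is refused whole. The fingers move at their own pace and stop on an object; the grip force is fixed at half the most. Time passes only in rows, so rows that repeat a pose let the fingers close, or fill a call up. It gives the time, the measured TCP pose, the force, the opening and the grip force at its end, in the units of the state.
- state(): the state, without advancing time (a new reading comes with each control period).
- grab_frame(name): name is "scene" or "side" or "wrist"; returns a dict with "color" (480x640x3 uint8, red, green, blue), "range_z" (480x640 float32, m along the optical axis (not along the pixel's ray), 0 where there is no reading), "intrinsics" (3x3 intrinsics, pixels), "world_from_camera" (4x4, takes a point from camera to world coordinates). Camera axes: x right, y up, looking along -z (the intrinsics and any distortion apply to the point x, -y, -z); pixel columns grow to the right and rows downward; lengths in m; the calibration is good to about 2 mm. A picture is of the moment at which its call begins.
- job_done(): hands the job in; it is judged then, once.
Trained networks look in the newest picture that a camera, given by its name, has taken for a name from the list of things; names that differ only in an ending like _2 or _b are one class to them, and where a whole thing is asked for, a point or a joint stands for the part that bears it (a point fixed in the world has none). Each returns a list of dicts, best first, with "p" (0 to 1); they miss things now and then, are a little off and sometimes report something else, mostly with a low value. They report only what shows in the picture. A call takes as long as a camera call. They do not tell look-alikes from the thing itself.
- cut_out(camera, thing): "pixels" (480x640 bool, what is visible of it).
- place_of(camera, thing): "at" ([x, y, z] in m, in world coordinates, good to about 4 mm: a listed point, or the origin of a listed thing).
The state is a dict: "time": time; "joint_pos": joint angles; "joint_vel": joint speeds; "joint_efforts": joint torques, N m; "tool_pos": TCP position; "tool_rot": TCP orientation; "contact_force": force on the tool from outside, world axes, zero at the start; "ft_torque": the same for the moment, N m; "gripper_width": opening from 0.0 (shut) to 1.0 (fully open); "grasp_force": force on a finger pad.
Only numpy, scipy, OpenCV 4.12 (cv2) and the standard library are available. Lean on these libraries where they do the work, as an engineer would, in place of code of your own. Each camera call takes 0.05 s, during which the arm holds its last target. There are 200 camera calls.

## Working session

There is one attempt and no reset: what is moved stays moved. The work goes in short steps, Python scripts to look and compute and a tool call to move; the robot and the scene stay as the last step left them, time stands still between calls to the robot, and variables do not carry over. Pictures are saved under pics/ and viewed, at most 10 in all, crops included, and the job is handed in when it is done.

Besides the shell and the picture viewer there is one more tool, called after ">>>" as name(argument=value, ...) on one line, values as JSON. jog_arm: Moves the arm, as the interface text tells. Shift numbers are shares of 50 cm and turn numbers shares of 1.5 rad, none past 1 either way. Its arguments: {"type":"object","properties":{"motion":{"type":"string"}},"required":["motion"]}

```bash
mkdir -p pics; cat > h.py <<'E'
import numpy as np, cv2
from plant import *
def save(f,n): cv2.imwrite('pics/'+n,f['color'][:,:,::-1])
def pts(f,mask=None):
    d=f['range_z'];v,u=np.nonzero((d>0)&(mask if mask is not None else True))
    K=f['intrinsics'];z=d[v,u]
    c=np.stack([(u-K[0,2])*z/K[0,0],-(v-K[1,2])*z/K[1,1],-z,np.ones_like(z)])
    return (f['world_from_camera']@c)[:3].T,u,v
E
python3 - <<'E'
from h import *
np.set_printoptions(precision=4,suppress=True)
for c in ['scene','side']:
    f=grab_frame(c);save(f,c+'0.png')
    for t in ['long_tube','short_tube','board','mark','oil_bottle','driver']:
        print(c,t,[(round(r['p'],2),np.round(r['at'],4)) for r in place_of(c,t)][:3])
    for t in ['long_tube','short_tube']:
        for r in cut_out(c,t)[:3]:
            p,u,v=pts(f,r['pixels']); p=p[p[:,2]>.03]
            if len(p)<20: continue
            m=np.median(p,0);q=p[np.linalg.norm(p-m,axis=1)<.08];
            e=np.linalg.eigh(np.cov(q[:,:2].T));s=(q[:,:2]-q[:,:2].mean(0))@e[1]
            print(t,r['p'],len(q),u.mean(),v.mean(),q.mean(0),q[:,2].max(),'dir',e[1][:,1],np.ptp(s,axis=0))
print(state())
E
```

```text
scene long_tube [(0.76, array([0.5582, 0.3256, 0.02  ])), (0.74, array([0.6601, 0.2109, 0.0151])), (0.71, array([ 0.5707, -0.0078,  0.0271]))]
scene short_tube [(0.65, array([ 0.6045, -0.1587,  0.0271]))]
scene board [(0.95, array([ 0.5905, -0.0825, -0.0003]))]
scene mark [(0.92, array([ 0.5847, -0.0834,  0.0313]))]
scene oil_bottle [(0.73, array([ 0.5589,  0.12  , -0.0033]))]
scene driver [(0.59, array([ 0.6554, -0.289 ,  0.0023]))]
long_tube 0.83 745 296.9875283446712 244.34920634920636 [0.5754 0.0017 0.0426] 0.05150781412553884 dir [-0.97   -0.2429] [0.0412 0.1163]
long_tube 0.8 684 420.14693171996544 271.1054451166811 [0.4373 0.2044 0.0369] 0.04463936639947441 dir [-0.1217  0.9926] [0.0357 0.1122]
long_tube 0.69 962 335.3523878437048 329.9413892908828 [0.6665 0.2161 0.0371] 0.04407429387197492 dir [0.4414 0.8973] [0.0425 0.1334]
short_tube 0.57 433 243.1360544217687 216.89795918367346 [ 0.6073 -0.1483  0.0421] 0.051604295616211826 dir [-0.9922 -0.1246] [0.0417 0.0706]
side long_tube [(0.82, array([ 0.5704, -0.0062,  0.0295])), (0.78, array([0.6635, 0.2116, 0.0213])), (0.77, array
[... 639 characters left out ...]
06756214 dir [-0.8113 -0.5847] [0.0335 0.1132]
short_tube 0.87 800 384.29744136460556 325.45095948827293 [ 0.5999 -0.1615  0.0427] 0.0507414569733583 dir [-0.9838 -0.1795] [0.0388 0.068 ]
{'time': 0.9, 'joint_pos': array([-1.271 ,  0.0527,  1.6129, -0.    ,  1.476 , -0.119 ]), 'joint_vel': array([-0.0016,  0.0009,  0.0012, -0.0004,  0.0002,  0.0004]), 'joint_efforts': array([  0.0017, -39.3677, -37.047 ,  -0.0001,   0.0002,   0.    ]), 'tool_pos': array([ 0.2542, -0.571 ,  0.2313]), 'tool_rot': array([ 0.    ,  0.9782,  0.2079, -0.    ]), 'contact_force': array([-0.0538, -0.2604,  0.5341]), 'ft_torque': array([0.0313, 0.0018, 0.0574]), 'grasp_force': 0.0, 'gripper_width': 1.0002475049687571}
```

View pics/scene0.png

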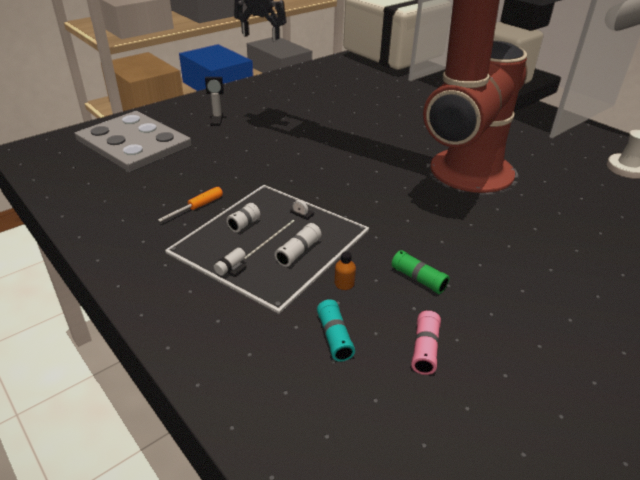

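View pics/side0.png

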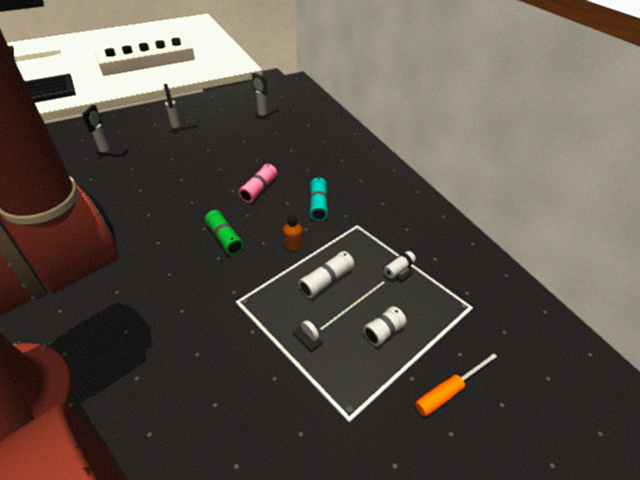

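The scene view shows the two white tubes on the board: the long one near (298,244), on the bottle's side of the line, and the short one near (243,217). The side view agrees, with the long tube at (327,274) and the short one at (385,326). The green, pink and turquoise look-alikes lie off the board. Next I'll fit the board yaw and the tube axis.

```bash
cat >> h.py <<'E'
from scipy.optimize import least_squares
def board(c):
    f=grab_frame(c);m=cut_out(c,'board')[0]['pixels']
    m=cv2.morphologyEx(m.astype(np.uint8),cv2.MORPH_CLOSE,np.ones((5,5)))>0
    p,u,v=pts(f,m);p=p[(p[:,2]<.014)&(p[:,2]>.003)]
    r=cv2.minAreaRect((p[:,:2]*1000).astype(np.float32));return r
def tube(f,m,xy,L,zc=.028):
    p,u,v=pts(f,m);p=p[(p[:,2]>.016)&(np.linalg.norm(p[:,:2]-xy,axis=1)<.5*L+.02)]
    def res(q):
        n=np.array([-np.sin(q[2]),np.cos(q[2])]);d=(p[:,:2]-q[:2])@n
        return np.hypot(d,p[:,2]-zc-q[3])-.02
    def full(q): return np.r_[res(q)/.002,((q[:2]-xy)@[np.cos(q[2]),np.sin(q[2])])/.01,q[3]/.002]
    q=least_squares(full,[*xy,.2,0],loss='soft_l1').x
    s=(p[:,:2]-q[:2])@[np.cos(q[2]),np.sin(q[2])];s=s[abs(res(q))<.003];a,b=np.percentile(s,[1,99])
    q[:2]+=(a+b)/2*np.array([np.cos(q[2]),np.sin(q[2])])
    return q,b-a
E
python3 - <<'E'
from h import *
np.set_printoptions(precision=4,suppress=True)
for c in ['scene','side']:
    print(c,board(c))
    f=grab_frame(c)
    for t,xy,L in [('long_tube',[.572,-.006],.11),('short_tube',[.602,-.159],.065)]:
        for r in cut_out(c,t):
            p,u,v=pts(f,r['pixels'])
            if np.linalg.norm(np.median(p[:,:2],0)-xy)<.04: print(t,tube(f,r['pixels'],np.array(xy),L),flush=True);break
    # white line: bright thin pixels near line
    p,u,v=pts(f);b=f['color'][v,u].min(1)
    k=(p[:,2]<.014)&(b>110)&(np.hypot(p[:,0]-.588,p[:,1]+.083)<.085)&(abs((p[:,1]+.083)-.2*(p[:,0]-.588))<.03)
    l=p[k];print('line',k.sum(),cv2.fitLine(l[:,:2].astype(np.float32),cv2.DIST_HUBER,0,.01,.01).ravel())
E
```

```text
scene ((587.844970703125, -82.00332641601562), (325.59228515625, 306.9983825683594), 15.138272285461426)
long_tube (array([ 0.5705, -0.0078,  0.2806,  0.0001]), np.float64(0.11030543057004397))
short_tube (array([ 0.6051, -0.1575,  0.2261,  0.0005]), np.float64(0.06607735417728394))
line 102 [ 0.9665  0.2568  0.5988 -0.0781]
side ((586.9571533203125, -79.94500732421875), (321.4306335449219, 302.0588684082031), 15.025944709777832)
long_tube (array([ 0.5673, -0.0055,  0.2805, -0.0005]), np.float64(0.10888182682594451))
short_tube (array([ 0.6019, -0.1557,  0.2231, -0.0007]), np.float64(0.06448538460415981))
line 203 [ 0.967   0.2548  0.59   -0.0797]
```

>>> jog_arm(motion="0 0 0 0 0 0 -0.1; 0 0 0 0 0 0 -0.2; 0 0 0 0 0 0 -0.3; 0 0 0 0 0 0 -0.4; 0 0 0 0 0 0 -0.5")

```text
time: 2.02
tool_pos: [0.2542, -0.571, 0.2313]
tool_rot: [-0.0, 0.833, 0.554, 0.0]
contact_force: [-0.6, 0.2, 0.1]
gripper_width: 0.002
grasp_force: 0.0
```

>>> jog_arm(motion="0 0.12 0.0125 0 0 0 -0.1; 0 0.24 0.025 0 0 0 -0.2; 0 0.36 0.0375 0 0 0 -0.3; 0 0.48 0.05 0 0 0 -0.4; 0 0.6 0.0625 0 0 0 -0.445")

```text
time: 2.65
tool_pos: [0.401, -0.3054, 0.2316]
tool_rot: [0.0, 0.606, 0.795, 0.0]
contact_force: [1.4, -0.5, -0.3]
gripper_width: 0.001
grasp_force: 0.0
```

>>> jog_arm(motion="0 0.1 0.1 0 0 0 0; 0 0.2 0.2 0 0 0 0; 0 0.3 0.3 0.05 0 0 0; 0 0.4 0.4 0.1 0 0 0; 0 0.48 0.46 0.15 0 0 0")

```text
time: 3.28
tool_pos: [0.5475, -0.0413, 0.1699]
tool_rot: [0.001, 0.607, 0.795, 0.0]
contact_force: [0.9, -1.4, -0.4]
gripper_width: -0.0
grasp_force: 0.0
```

```bash
cat > t.py <<'E'
from h import *
import sys
np.set_printoptions(precision=4,suppress=True)
# usage: t.py guess_x guess_y ; reports board-frame tube pose per camera and tool relation
C=np.array([.5874,-.081]);Y=.261;R=np.array([[np.cos(Y),np.sin(Y)],[-np.sin(Y),np.cos(Y)]])
g=np.array([float(sys.argv[1]),float(sys.argv[2])])
for c in sys.argv[3:]:
    f=grab_frame(c); save(f,f'{c}_{state()["time"]:.2f}.png')
    for r in cut_out(c,'long_tube'):
        p,u,v=pts(f,r['pixels'])
        if len(p)>50 and np.linalg.norm(np.median(p[:,:2],0)-g)<.035:
            q,L=tube(f,r['pixels'],g,.11)
            print(c,round(r['p'],2),len(p),'tube',q,'L',L,'board xy mm',R@(q[:2]-C)*1000,'yawdeg',np.degrees(q[2]-Y));break
s=state();T=s['tool_pos'];print('T',T,'tool board mm',R@(T[:2]-C)*1000,'F',s['contact_force'],s['time'])
E
python3 t.py .569 -.0066 wrist scene side; ls pics
```

```text
wrist 0.63 8952 tube [ 0.571  -0.0088  0.281  -0.0015] L 0.1074196516096074 board xy mm [ 2.7869 74.0349] yawdeg 1.1445847061531798
scene 0.57 939 tube [ 0.5705 -0.0077  0.2825  0.0001] L 0.10989361915063361 board xy mm [ 2.6223 75.1325] yawdeg 1.2326037653490163
side 0.62 1188 tube [ 0.5673 -0.0056  0.2811 -0.0006] L 0.10909581802746593 board xy mm [-0.0207 78.0042] yawdeg 1.1532904495349983
T [ 0.5463 -0.0438  0.1702] tool board mm [-30.0754  46.5335] F [-0.1016 -0.2824  0.2588] 3.575
scene0.png
scene_3.42.png
side0.png
side_3.52.png
wrist_3.33.png
```

View pics/wrist_3.33.png

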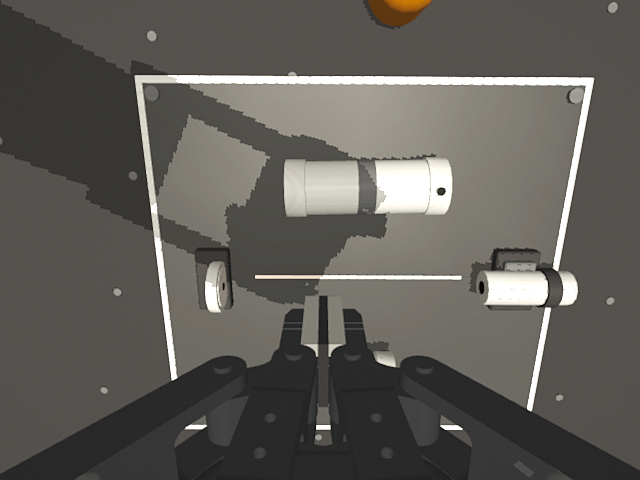

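>>> jog_arm(motion="0 0.073 0.063 0 0 0 0; 0 0.073 0.063 0.1 0 0 0; 0 0.073 0.063 0.2 0 0 0; 0 0.073 0.063 0.226 0 0 0; 0 0.073 0.063 0.226 0 0 0")

```text
time: 4.2
tool_pos: [0.5671, -0.0006, 0.0571]
tool_rot: [0.0, 0.608, 0.794, -0.0]
contact_force: [0.7, -0.5, -0.2]
gripper_width: -0.001
grasp_force: 0.0
```

```bash
python3 t.py .569 -.0066 wrist
```

```text
wrist 0.7 18190 tube [ 0.5713 -0.0093  0.2807 -0.0012] L 0.1074890484102346 board xy mm [ 2.9636 73.4491] yawdeg 1.1310804441858617
T [ 0.5689 -0.0005  0.0593] tool board mm [ 2.8784 82.5585] F [ 0.5191 -0.2812  0.9099] 4.3
```

>>> jog_arm(motion="0 0 0 0.006 0 0 0; 0 0 0 0.012 0 0 0; 0 0 0 0.016 0 0 0; 0 0 0 0.017 0 0 0; 0 0 0 0.017 0 0 0")

```text
time: 4.92
tool_pos: [0.5669, 0.0004, 0.048]
tool_rot: [-0.0, 0.607, 0.794, -0.0]
contact_force: [-0.4, -0.5, -1.1]
gripper_width: 0.001
grasp_force: 0.0
```

>>> jog_arm(motion="0 0 0 0.0005 0 0 0; 0 0 0 0.001 0 0 0; 0 0 0 0.0015 0 0 0; 0 0 0 0.002 0 0 0; 0 0 0 0.002 0 0 0")

```text
time: 5.55
tool_pos: [0.5672, 0.0002, 0.0478]
tool_rot: [0.0, 0.607, 0.794, -0.0]
contact_force: [-3.2, -1.1, 6.0]
gripper_width: -0.0
grasp_force: 2.9
```

>>> jog_arm(motion="0 -0.012 0 0 0 0 0; 0 -0.024 0 0 0 0 0; 0 -0.036 0 0 0 0 0; 0 -0.048 0 0 0 0 0; 0 -0.06 0 0 0 0 0")

```text
time: 6.18
tool_pos: [0.5754, -0.0289, 0.0479]
tool_rot: [0.001, 0.607, 0.794, 0.0]
contact_force: [-1.2, -0.5, 6.2]
gripper_width: 0.0
grasp_force: 2.6
```

```bash
python3 t.py .573 -.022 wrist
```

```text
wrist 0.81 23004 tube [ 0.5756 -0.0239  0.2808 -0.0013] L 0.10735946453300024 board xy mm [ 3.2998 58.2099] yawdeg 1.135686217035551
T [ 0.5755 -0.0292  0.0479] tool board mm [ 1.9049 53.0786] F [-1.3866 -1.9546  5.5589] 6.275
```

>>> jog_arm(motion="0 0 0 -0.016 0 0 0; 0 0.029 0 -0.016 0 0 0; 0 0.029 0 -0.005 0 0 0; 0 0.029 0 -0.001 0 0 0; 0 0.029 0 0 0 0 0")

```text
time: 6.9
tool_pos: [0.5709, -0.0146, 0.0477]
tool_rot: [-0.0, 0.607, 0.795, -0.001]
contact_force: [-4.2, -0.6, 8.7]
gripper_width: 0.0
grasp_force: 4.3
```

>>> jog_arm(motion="0 -0.013 0 0 0 0 0; 0 -0.026 0 0 0 0 0; 0 -0.039 0 0 0 0 0; 0 -0.052 0 0 0 0 0; 0 -0.064 0 0 0 0 0")

```text
time: 7.52
tool_pos: [0.5798, -0.0459, 0.0479]
tool_rot: [0.0, 0.607, 0.795, -0.0]
contact_force: [-2.1, -0.1, 6.6]
gripper_width: -0.003
grasp_force: 3.0
```

```bash
python3 t.py .579 -.038 wrist
```

```text
wrist 0.93 23418 tube [ 0.5802 -0.04    0.2809 -0.0013] L 0.10725259094917261 board xy mm [ 3.6437 41.4556] yawdeg 1.1392733236212
T [ 0.5799 -0.0463  0.0479] tool board mm [ 1.6914 35.4447] F [-2.0309 -0.6729  6.983 ] 7.625
```

>>> jog_arm(motion="0 0 0 -0.016 0 0 0; 0 0.031 0 -0.016 0 0 0; 0 0.031 0 -0.005 0 0 0; 0 0.031 0 -0.0015 0 0 0; 0 0.031 0 -0.0005 0 0 0")

```text
time: 8.25
tool_pos: [0.5751, -0.0306, 0.0477]
tool_rot: [-0.0, 0.607, 0.795, -0.001]
contact_force: [-3.6, -0.3, 7.1]
gripper_width: 0.001
grasp_force: 3.6
```

>>> jog_arm(motion="0 -0.013 0 0 0 0 0; 0 -0.026 0 0 0 0 0; 0 -0.039 0 0 0 0 0; 0 -0.052 0 0 0 0 0; 0 -0.064 0 0 0 0 0")

```text
time: 8.88
tool_pos: [0.584, -0.0619, 0.048]
tool_rot: [0.0, 0.607, 0.794, -0.0]
contact_force: [-1.9, -0.5, 4.8]
gripper_width: 0.001
grasp_force: 2.5
```

>>> jog_arm(motion="0 0 0 -0.016 0 0 0; 0 0.031 0 -0.016 0 0 0; 0 0.031 0 -0.005 0 0 0; 0 0.031 0 -0.001 0 0 0; 0 0.031 0 0 0 0 0")

```text
time: 9.5
tool_pos: [0.5793, -0.0464, 0.0476]
tool_rot: [-0.0, 0.607, 0.795, -0.001]
contact_force: [-3.3, -0.2, 7.0]
gripper_width: -0.001
grasp_force: 3.3
```

>>> jog_arm(motion="0 -0.012 0 0 0 0 0; 0 -0.024 0 0 0 0 0; 0 -0.036 0 0 0 0 0; 0 -0.048 0 0 0 0 0; 0 -0.06 0 0 0 0 0")

```text
time: 10.12
tool_pos: [0.5877, -0.0759, 0.048]
tool_rot: [0.0, 0.607, 0.795, -0.0]
contact_force: [-1.7, -0.7, 4.1]
gripper_width: -0.002
grasp_force: 2.6
```

```bash
python3 t.py .587 -.070 wrist
```

```text
wrist 0.82 22788 tube [ 0.5894 -0.0721  0.2808 -0.0013] L 0.10739890598748479 board xy mm [4.236  8.0586] yawdeg 1.1333656901043672
T [ 0.5878 -0.0761  0.0479] tool board mm [1.6266 4.5991] F [-2.8703 -1.382   5.4704] 10.225
```

>>> jog_arm(motion="0 0 0 -0.03 0 0 0; 0 0 0 -0.1 0 0 0; 0 -0.06 0 -0.2 0 0 0; 0 -0.12 0 -0.24 0 0 0; 0 -0.12 0 -0.24 0 0 0")

```text
time: 10.85
tool_pos: [0.6051, -0.1349, 0.1707]
tool_rot: [0.003, 0.608, 0.794, 0.001]
contact_force: [0.2, 0.8, 0.1]
gripper_width: -0.0
grasp_force: 0.0
```

```bash
python3 t.py .588 -.074 wrist scene side; cat > b.py <<'E'
from h import *
np.set_printoptions(precision=4,suppress=True)
Y=.261;C=np.array([.5874,-.081]);R=np.array([[np.cos(Y),np.sin(Y)],[-np.sin(Y),np.cos(Y)]])
for c in ['wrist','scene','side']:
    f=grab_frame(c);p,u,v=pts(f);q=(p[:,:2]-C)@R.T
    b=f['color'][v,u].min(1)
    # fixed things: target disc and laser barrel heights
    las=(q[:,0]>.093)&(q[:,0]<.16)&(abs(q[:,1])<.03)&(p[:,2]>.03)&(p[:,2]<.05)
    tar=(q[:,0]<-.095)&(q[:,0]>-.135)&(abs(q[:,1])<.03)&(p[:,2]>.03)&(p[:,2]<.05)
    line=(abs(q[:,0])<.085)&(abs(q[:,1])<.02)&(p[:,2]<.012)&(b>110)
    e=lambda k,i:np.percentile(q[k,i],[3,50,97])*1000 if k.sum()>5 else None
    print(c,'las',las.sum(),e(las,1),e(las,0),'tar',e(tar,1),e(tar,0),'line',line.sum(),e(line,1),e(line,0))
    # board frame border from white edge pixels
    for s in (1,-1):
        k=(p[:,2]<.013)&(b>110)&(abs(q[:,1]-s*.148)<.012)&(abs(q[:,0])<.14)
        if k.sum()>30: print(' edge y',s,k.sum(),np.polyfit(q[k,0],q[k,1]*1000,1)/[17.45,1])
E
python3 b.py; ls pics
```

```text
wrist 0.84 10027 tube [ 0.5889 -0.0711  0.2806 -0.0015] L 0.10728565468449129 board xy mm [4.0193 9.1795] yawdeg 1.1215552740821153
scene 0.57 910 tube [ 0.5891 -0.0701  0.2816  0.0002] L 0.10873152124559944 board xy mm [ 4.4204 10.0544] yawdeg 1.1829219361701113
side 0.65 1248 tube [ 0.5848 -0.0683  0.2799 -0.0007] L 0.10811187136699948 board xy mm [ 0.7546 12.9638] yawdeg 1.0827933587596443
T [ 0.6023 -0.132   0.1655] tool board mm [  1.2117 -53.124 ] F [-0.8055  0.6366 -0.5759] 11.15
wrist las 4061 [-13.1683  -0.5842  10.5759] [ 94.0658 125.907  156.2538] tar [-17.9735  -0.5839  15.094 ] [-109.2606 -103.1892 -101.1843] line 4093 [-19.3926  -5.3966  18.117 ] [-82.8958 -38.2526  83.394 ]
 edge y -1 1499 [   0.0551 -149.9309]
scene las 356 [-7.6364  6.4177 14.1055] [ 95.8698 131.2244 157.8908] tar [-14.9378   3.6621  17.8332] [-110.4169 -104.454  -100.7879] line 15 [-3.2353 -0.1193  2.0184] [58.5809 71.5715 80.307 ]
 edge y 1 359 [  0.0092 147.5065]
 edge y -1 217 [   0.0392 -148.1188]
side las 321 [-12.2194  -3.507   10.9714] [ 94.2351 126.3622 153.7954] tar [-17.0284  -3.2836  15.6272] [-112.5552 -111.0482 -104.9366] line 156 [-2.5944  0.4741 13.7689] [-81.8293  -7.2588  82.1632]
 edge y 1 497 [  0.0289 148.3455]
 edge y -1 851 [  -0.0228 -146.4439]
scene0.png
scene_11.00.png
scene_3.42.png
side0.png
side_11.10.png
side_3.52.png
wrist_10.18.png
wrist_10.90.png
wrist_3.33.png
wrist_4.25.png
wrist_6.22.png
wrist_7.58.png
```

>>> jog_arm(motion="0 0.06 0 0.05 0 0 0; 0 0.144 0 0.1 0 0 0; 0 0.144 0 0.19 0 0 0; 0 0.144 0 0.232 0 0 0; 0 0.144 0 0.238 0 0 0")

```text
time: 11.92
tool_pos: [0.5844, -0.064, 0.048]
tool_rot: [-0.0, 0.607, 0.794, -0.0]
contact_force: [-0.9, -0.6, 2.4]
gripper_width: 0.004
grasp_force: 1.2
```

>>> jog_arm(motion="0 0 0 0.001 0 0 0; 0 0 0 0.002 0 0 0; 0 0 0 0.002 0 0 0; 0 0 0 0.002 0 0 0; 0 0 0 0.002 0 0 0")

```text
time: 12.55
tool_pos: [0.585, -0.0639, 0.048]
tool_rot: [0.001, 0.607, 0.794, 0.0]
contact_force: [0.9, 0.4, 2.8]
gripper_width: 0.002
grasp_force: 1.5
```

>>> jog_arm(motion="0 0 0 0.001 0 0 0; 0 -0.011 0 0.001 0 0 0; 0 -0.022 0 0.001 0 0 0; 0 -0.033 0 0.001 0 0 0; 0 -0.043 0 0.001 0 0 0")

```text
time: 13.18
tool_pos: [0.591, -0.0849, 0.0479]
tool_rot: [0.001, 0.607, 0.794, 0.0]
contact_force: [0.0, -0.7, 4.8]
gripper_width: 0.001
grasp_force: 2.6
```

>>> jog_arm(motion="0 0 0 -0.03 0 0 0; 0 0 0 -0.1 0 0 0; 0 -0.06 0 -0.2 0 0 0; 0 -0.12 0 -0.24 0 0 0; 0 -0.12 0 -0.24 0 0 0")

```text
time: 13.8
tool_pos: [0.6072, -0.1441, 0.1701]
tool_rot: [0.002, 0.608, 0.794, 0.001]
contact_force: [0.1, 0.4, -0.0]
gripper_width: 0.001
grasp_force: 0.0
```

```bash
python3 t.py .588 -.081 wrist scene side;python3 b.py; ls pics|grep wrist
```

```text
wrist 0.75 10102 tube [ 0.5923 -0.0829  0.2809 -0.0015] L 0.10724651299463968 board xy mm [ 4.2213 -3.0671] yawdeg 1.138477921695404
scene 0.62 909 tube [ 0.5919 -0.0822  0.2808  0.0003] L 0.10940463950010094 board xy mm [ 4.0051 -2.351 ] yawdeg 1.1316033415814737
side 0.64 1274 tube [ 0.5881 -0.0801  0.2822 -0.0007] L 0.10778485715060884 board xy mm [0.9282 0.6835] yawdeg 1.2126485843583732
T [ 0.6047 -0.1412  0.1651] tool board mm [  1.2157 -62.6824] F [-0.4023 -0.9141 -0.9919] 14.1
wrist las 4205 [-13.4722  -0.956   10.4796] [ 94.1068 125.7872 156.1934] tar [-17.8359  -0.8543  15.2617] [-109.3338 -103.2269 -101.2031] line 3981 [-18.8877   3.3537  19.5083] [-82.9353  -6.6873  83.4856]
 edge y -1 1603 [   0.0564 -149.9079]
scene las 349 [-7.9905  6.4207 14.5826] [ 96.196  132.4998 158.1256] tar [-15.2506   4.3787  18.481 ] [-110.9927 -103.7875 -100.632 ] line 19 [-2.761  -0.0645  1.5719] [-79.0716  66.1477  79.685 ]
 edge y 1 362 [  0.0394 147.5566]
 edge y -1 217 [  -0.0794 -147.8646]
side las 236 [-12.3652  -6.2391   8.0166] [ 93.5139 133.0795 153.9811] tar [-16.5708  -3.2105  15.3495] [-112.4267 -110.8505 -105.3193] line 92 [-12.2272   0.0294   5.8509] [-82.0388 -61.8248  82.96  ]
 edge y 1 488 [ -0.0578 148.3745]
 edge y -1 846 [  -0.0397 -146.4508]
wrist_10.18.png
wrist_10.90.png
wrist_13.85.png
wrist_3.33.png
wrist_4.25.png
wrist_6.22.png
wrist_7.58.png
```

View pics/wrist_13.85.png

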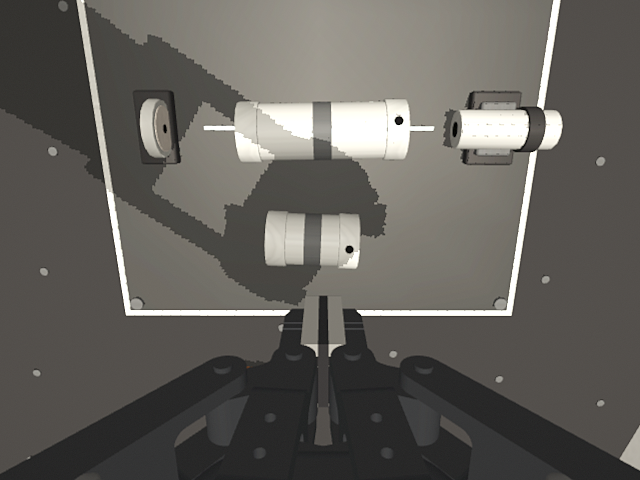

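```bash
python3 - <<'E'
from h import *
np.set_printoptions(precision=2,suppress=True)
Y=.261;C=np.array([.5874,-.081]);R=np.array([[np.cos(Y),np.sin(Y)],[-np.sin(Y),np.cos(Y)]])
for c in ['wrist','scene','side']:
    f=grab_frame(c);p,u,v=pts(f);q=(p[:,:2]-C)@R.T;z=p[:,2]
    def cyl(k,r0=None):
        y,h=q[k,1],z[k]
        fn=lambda a:np.hypot(y-a[0],h-.028-a[1])-(r0 or a[2])
        return least_squares(fn,[0,0,r0 or .015],loss='soft_l1',f_scale=.001).x*1000
    for n,a,b in [('las',.093,.112),('tubeR',.03,.05),('tubeL',-.05,-.03),('tube',-.05,.05)]:
        k=(q[:,0]>a)&(q[:,0]<b)&(abs(q[:,1])<.028)&(z>.025)&(z<.055)
        print(c,n,k.sum(),cyl(k),cyl(k,.02)[0])
E
```

```text
wrist las 1383 [-1.63  1.86 10.91] -2.151109712171453
wrist tubeR 1879 [-2.29 -0.08 18.68] -2.347891961115083
wrist tubeL 1928 [-3.94 -0.13 19.37] -3.980759525737959
wrist tube 9243 [-3.07 -0.11 18.71] -3.1902244039092955
scene las 99 [ 0.35  1.98 12.04] -5.377984559372508
scene tubeR 125 [-0.82  1.54 18.69] -1.6749779263488644
scene tubeL 127 [-2.56  1.33 19.51] -2.861576353398194
scene tube 619 [-1.29  1.74 18.41] -2.3405492187651107
side las 55 [-2.83  3.    8.12] 7.557629122858689
side tubeR 194 [ 0.81  0.43 18.97] 1.3084028070421272
side tubeL 212 [-0.88  0.59 19.08] -0.4704711147581688
side tube 995 [-0.15  0.7  18.59] 0.4843019262646429
```

The wrist view shows the long tube (centre about (322,130)) on the white line (y about 128), between the disc (158,128) and the barrel (455,128). The short tube at (312,240) looks undisturbed. The tube has gone about 1.4 mm too far and is yawed 1.1°, so I'll do a short return stroke near its -x end.

>>> jog_arm(motion="0 0.06 -0.04 0.05 0 0 0; 0 0.126 -0.072 0.1 0 0 0; 0 0.126 -0.072 0.19 0 0 0; 0 0.126 -0.072 0.232 0 0 0; 0 0.126 -0.072 0.238 0 0 0")

```text
time: 15.02
tool_pos: [0.5541, -0.0913, 0.0478]
tool_rot: [-0.001, 0.607, 0.795, -0.001]
contact_force: [-6.5, -1.3, 12.4]
gripper_width: -0.001
grasp_force: 6.7
```

>>> jog_arm(motion="0 0 0 0.001 0 0 0; 0 0 0 0.002 0 0 0; 0 0 0 0.0025 0 0 0; 0 0 0 0.0025 0 0 0; 0 0 0 0.0025 0 0 0")

```text
time: 15.65
tool_pos: [0.5546, -0.0917, 0.0479]
tool_rot: [0.0, 0.607, 0.795, -0.001]
contact_force: [-5.1, -1.3, 6.9]
gripper_width: 0.0
grasp_force: 3.6
```

>>> jog_arm(motion="0 0.002 0 0 0 0 0; 0 0.004 0 0 0 0 0; 0 0.006 0 0 0 0 0; 0 0.006 0 0 0 0 0; 0 0.006 0 -0.02 0 0 0")

```text
time: 16.27
tool_pos: [0.5533, -0.088, 0.0563]
tool_rot: [-0.0, 0.607, 0.794, 0.0]
contact_force: [0.0, 0.3, 0.5]
gripper_width: 0.003
grasp_force: 0.0
```

>>> jog_arm(motion="0 0 0 -0.03 0 0 0; 0 0 0.03 -0.1 0 0 0; 0 -0.06 0.072 -0.19 0 0 0; 0 -0.12 0.072 -0.22 0 0 0; 0 -0.132 0.072 -0.22 0 0 0")

```text
time: 16.9
tool_pos: [0.6077, -0.144, 0.1699]
tool_rot: [0.003, 0.608, 0.794, 0.001]
contact_force: [0.2, 0.8, -0.4]
gripper_width: 0.001
grasp_force: 0.0
```

```bash
python3 t.py .588 -.081 wrist scene side;python3 b.py|grep las; python3 - <<'E'
from h import *
for c in ['scene','side']:
    f=grab_frame(c)
    for t in ['short_tube','oil_bottle','driver']: print(c,t,[np.round(r['at'],3) for r in place_of(c,t)[:1]])
E
```

```text
wrist 0.61 9964 tube [ 0.5921 -0.0821  0.2809 -0.0015] L 0.10726754392387988 board xy mm [ 4.2301 -2.2291] yawdeg 1.1399861289784206
scene 0.72 921 tube [ 0.5914 -0.0813  0.2821  0.0002] L 0.11075686847764393 board xy mm [ 3.7738 -1.2724] yawdeg 1.21008716222523
side 0.63 1237 tube [ 0.5879 -0.0793  0.2786 -0.0008] L 0.10829798822100756 board xy mm [0.9761 1.5267] yawdeg 1.0081665596234568
T [ 0.6048 -0.1413  0.1651] tool board mm [  1.2242 -62.743 ] F [ 0.0236 -0.0078 -0.1319] 17.2
wrist las 4208 [-13.5593  -0.9962  10.4262] [ 94.1174 125.8788 156.1877] tar [-18.2432  -0.934   15.1827] [-109.3146 -103.1805 -101.194 ] line 3777 [-18.964    2.3191  19.5934] [-83.0269 -10.1059  83.5796]
scene las 356 [-8.4638  6.3191 14.3359] [ 95.7104 131.6823 157.9074] tar [-13.629    4.5865  20.0286] [-110.5509 -103.9412  -99.8141] line 17 [-3.726   0.2252  2.4723] [-79.2312  69.1607  79.6628]
side las 239 [-12.2595  -6.3697   8.144 ] [ 94.1239 132.6263 154.5153] tar [-16.8236  -3.0599  15.3518] [-112.8374 -110.8857 -104.6231] line 88 [-10.8568  -0.0002   4.6487] [-81.1593 -61.6626  83.0265]
scene short_tube [array([ 0.602, -0.158,  0.031])]
scene oil_bottle [array([ 0.557,  0.117, -0.003])]
scene driver [array([ 0.657, -0.29 ,  0.004])]
side short_tube [array([ 0.603, -0.161,  0.03 ])]
side oil_bottle [array([ 0.552,  0.114, -0.001])]
side driver [array([ 0.658, -0.287, -0.003])]
```

```bash
python3 -c "
from plant import *
print(job_done())"
```

```text
the job is handed in; nothing more can be done
None
```

I rolled the long tube onto the white line and handed the job in: by the cameras it rests within about 1 mm of the beam axis, about 1.1° off the line and 1–4 mm along it from the mark; the short tube, bottle and screwdriver show no movement beyond measuring error.

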